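# Load a sample planchet into the counter and start the count

### The arm

A 7-joint arm with a two-finger parallel gripper is mounted at the origin on a cart in front of the work surface, level with it; the furniture and walls round the work are solid. World frame = base frame: x ahead of the robot, y to its left, z up, the work surface at z = 0. Lengths are in mm, angles in rad, forces in N, time in s.
With the tool pointing down it reaches from about 425 to 925 mm from the base axis. Payload 6.8 kg.
Tool frame: the origin (TCP) lies at the very end of the fingers, on their centre line; the grasp point (between the pads) lies 19 mm behind it; z points along the fingers, y is the line along which they close (so a half turn about z gives the same grasp; the last joint's range is limited). The gripper opens to 88 mm and grips with 3 to 60 N. Pads are 20 mm wide; open, the fingers measure 115 mm over their backs; the gripper's body (75 mm by 178 mm) begins 61 mm behind the grasp point.
Start: joints at [-1.236, 0.477, 0.022, 1.555, -0.011, 1.109, -0.083], TCP at [289.217, 609.919, 222.664] pointing down, gripper open.
Joint ranges: [-2.96, 2.96], [-0.34, 2.1], [-1.41, 1.46], [0.24, 2.44], [-1.37, 4.51], [0.17, 1.92], [-2.96, 2.96]. Speed limits (rad/s): [2.39, 2.39, 3.14, 3.14, 3.14, 3.14, 3.14].

### API

Orientations are given as a rotation vector (axis times angle).
In Python, from rig import telemetry, optics, env gives the robot as it stands.
- The arm moves only by the tool step_arm, never from a script. Its argument "rows" is a list of rows, each an object of numbers: "dx", "dy", "dz": the shift along the tool's x, y, z in units of 0.02 m (1.0 is 0.02 m); "yaw": the turn about the tool's z in units of 0.1 rad (1.0 is 0.1 rad). A call has 1 to 8 rows; each row shifts and turns the commanded pose from where the row before left it, along the tool's axes as they then stand; what a row does not reach is not made up. A row lasts 1/12 s, in which the tool goes at most 41.7 mm and 7.16 degrees, less where a joint would pass 70% of its speed; a pose out of reach is approached as far as the arm can. A call with a number of a shift or a turn outside -1 to 1 is refused whole. A call with a gripper value outside its range is refused whole. "claw" is the opening, from 0 (shut) to 1 (fully open), set as the call begins (left out, the last holds). The fingers move at their own pace and stop on an object; "grip_force" is the grip in N (left out, the last holds). Time passes only in rows, so rows that do not move let the fingers close. It gives the time, the measured TCP pose, the force, the opening and the grip force at its end, in the units of the state.
- telemetry.observe(): the state, without advancing time (a new reading comes with each control period).
- optics.capture(name): name is "scene" or "top" or "wrist"; returns the picture (384x512x3 uint8, red, green, blue); there is no depth.
- optics.calibration(name): a dict with "camera_matrix" (3x3 intrinsics, pixels), "k1" (the pictures are not rectified: a ray, as slopes to the right and down, at radius r is drawn at 1 + k1 r^2 times it, then the intrinsics apply), "R" (3x3) and "t" (3): a world point X has camera coordinates R X + t; the wrist camera has in their place "mount" (4x4, takes a point from camera to tool coordinates, whose origin is the TCP and whose axes are the flange's). Camera axes: x right, y down, z forward; pixel columns grow to the right and rows downward; lengths in mm; the calibration is good to about 2 mm. A picture is of the moment at which its call begins: read the wrist's pose just before it. calibration takes no time and is no camera call.
- env.finish_job(): hands the job in; it is judged then, once.
The state is a dict: "time_s": time; "joints": joint angles; "joint_velocities": joint speeds; "effort": joint torques, N m; "eef_pos": TCP position; "tcp_rot": TCP orientation; "contact_force": force on the tool from outside, world axes, zero at the start; "wrist_torque": the same for the moment, N m; "width": finger opening in mm; "gripper_force": force on a finger pad.
Only numpy, scipy, OpenCV 4.12 (cv2) and the standard library are available. Lean on these libraries where they do the work, as an engineer would, in place of code of your own. Each camera call takes 0.05 s, during which the arm holds its last target. There are 200 camera calls.

### The job

Using fingertips only, gently nudge the loose steel sample dish (planchet) across the slide until it drops flat into its round seat, then push the slide fully home into the sample counter, and press the green button on top of the counter all the way down and let it go. Never pinch or lift the planchet, do not tip it over or knock it off the slide, and leave the bottles, vials and other things around it where they stand.

Things in the scene. Friction and masses are not known exactly. Their poses are not given: they have to be found in the camera images.
- planchet: The sample: a round flat steel dish (planchet), solid to the touch, 51 mm in diameter, 8 mm high, 70 g, with an orange-brown dried deposit on its upper face. It starts flat and loose on the slide's grey upper face, on the robot's side of the seat, its centre 38 to 63 mm from the seat's centre, so it may overhang the seat a little. Origin: centre of its underside; z up.
- seat (a point): Centre of the mouth of the seat, a round recess 53.5 mm wide and 8 mm deep with a black floor, in the slide's flat upper face 30 mm above the worktop; moves with the slide. x: the way the slide goes in; y left; z up. The planchet rides on top until its centre is about 8 mm from this point, then tips in; push on till it drops flat: underside 8 mm below this point, top flush.
- slide_front (a point): Middle of the front face of the slide, on its aluminium front bar (112 mm wide, from 11.5 to 29.5 mm above the worktop, bench clear below). 21 mm above the worktop, 89 mm from the seat's centre along the seat's -x axis; moves with the slide, axes as the seat's.
- slide (a joint): How far the sample slide (grey plate 112 mm wide, 14 mm thick) is pushed in, m: 0 fully out, as at the start; 0.12 home against its stop, the front bar then 21 mm outside the counter. About 3 N of friction; stays where left. The slot is only 4 mm higher than the slide's upper face: a planchet not down in its seat catches on the counter's front.
- count_button (a joint): How far the round green button is pressed, m: 0 released, 0.005 fully down; a spring of about 5 N at full travel brings it back up.
- count_button_top (a point): Middle of the upper face of the green button (22 mm wide, pressed straight down) on top of the counter near its front edge, 40 mm to the right of the middle line and 28 mm behind the front face.
- counter: The sample counter, fixed: grey and cream housing 170 mm deep, 150 wide, 75 high, a slot in front for the slide; on top, 112 mm behind the front face, an upright aluminium can 62 mm wide (80 at its collar) reaching 160 mm above the worktop. Origin: on the worktop under the middle of its front face; x points into the housing (the way the slide goes in), y left, z up.
- amber_jar: Bystander: small stoppered bottle of amber glass, 43 mm across, 111 mm high, left of the counter. Origin: centre of its underside.
- beaker_50: Bystander: small clear glass beaker, 47 mm across, 56 mm high, left of the counter. Origin: centre of its underside.
- weighing_bottle: Bystander: small clear glass weighing bottle with a knobbed lid, 32 mm across, 56 mm high, left of the counter. Origin: centre of its underside.
- slide_box: Bystander: flat blue plastic box with a lid, 69x100x31 mm, far left. Origin: centre of its underside.
- vial_white: Bystander: clear sample vial with a white screw cap, 25 mm across, 58 mm high, right of the counter near the front edge of the worktop. Origin: centre of its underside.
- vial_black: Bystander: clear sample vial with a black screw cap, 25 mm across, 58 mm high, right of the counter near the front edge of the worktop. Origin: centre of its underside.
- stopper: Bystander: red-brown rubber stopper, 26 mm across, 26 mm high, right of the counter near the front edge of the worktop. Origin: centre of its underside.

How it is judged:
By the outcome, as a careful person would: the job done as asked, in the order asked, and still so for the second after the job is handed in, with the robot touching nothing.
It also fails if it takes over 54 s, if anything falls off the work surface, if the arm or the gripper's body presses on something with over 40 N, if the wrist force passes 120 N, or if a joint passes its speed limit or range.

## Working session

There is one attempt and no reset: what is moved stays moved. The work goes in short steps, Python scripts to look and compute and a tool call to move; the robot and the scene stay as the last step left them, time stands still between calls to the robot, and variables do not carry over. Pictures are saved under pics/ and viewed, at most 10 in all, crops included, and the job is handed in when it is done.

Besides the shell and the picture viewer there is one more tool, called after "Call:" as name(argument=value, ...) on one line, values as JSON. step_arm: Moves the arm, as the interface text tells. Shifts and turns lie within -1 to 1; 1 stands for 0.02 m of shift or 0.1 rad of turn. Its arguments: {"type":"object","properties":{"rows":{"type":"array"},"claw":{"type":"number"},"grip_force":{"type":"number"}},"required":["rows"]}

```bash
mkdir -p pics
cat > h.py <<'E'
import numpy as np, cv2
from rig import telemetry, optics, env
def snap(n,f):
    s=telemetry.observe(); im=np.array(optics.capture(n)); cv2.imwrite(f'pics/{f}.png',im[:,:,::-1]); np.save(f'pics/{f}.npy',im); return im,s
def cam(n,s=None):
    c=optics.calibration(n); K=np.array(c['camera_matrix']); k=c['k1']
    if 'R' in c: R=np.array(c['R']);t=np.array(c['t'])
    else:
        M=np.array(c['mount']); Rt=cv2.Rodrigues(np.array(s['tcp_rot'],float))[0]
        Rc=Rt@M[:3,:3]; p=Rt@M[:3,3]+np.array(s['eef_pos']); R=Rc.T; t=-R@p
    return K,k,np.array(R),t
def ray(c,uv,z):
    K,k,R,t=c
    uv=np.array(uv,float).reshape(-1,1,2)
    p=cv2.undistortPoints(uv,K,np.array([k,0,0,0,0.])).reshape(-1,2)
    d=np.c_[p,np.ones(len(p))]@R; o=-R.T@t
    return o+d*((z-o[2])/d[:,2])[:,None]
def proj(c,X):
    K,k,R,t=c
    return cv2.projectPoints(np.array(X,float).reshape(-1,1,3),cv2.Rodrigues(R)[0],t,K,np.array([k,0,0,0,0.]))[0].reshape(-1,2)
E
python3 - <<'E'
from h import *
a,s=snap('top','top0'); b,s=snap('scene','sc0')
print({k:np.round(v,3) for k,v in s.items()})
c=cam('top'); print(-c[2].T@c[3], c[2]); c=cam('scene'); print(-c[2].T@c[3])
cv2.imwrite('pics/both.png',np.hstack([cv2.resize(a,(400,300)),cv2.resize(b,(400,300))])[:,:,::-1])
E
```

```text
{'time_s': np.float64(0.05), 'joints': array([-1.236,  0.478,  0.022,  1.556, -0.012,  1.109, -0.083]), 'joint_velocities': array([ 0.001, -0.001, -0.   ,  0.   , -0.   ,  0.001,  0.002]), 'effort': array([ 4.0000e-03, -5.8463e+01,  1.5410e+00, -2.7361e+01, -5.4000e-02,
        1.3000e-02,  0.0000e+00]), 'eef_pos': array([288.965, 609.356, 221.721]), 'tcp_rot': array([-6.900e-01, -3.065e+00,  3.000e-03]), 'contact_force': array([-0.411, -0.691,  0.48 ]), 'wrist_torque': array([ 0.028, -0.016, -0.01 ]), 'gripper_force': np.float64(0.0), 'width': np.float64(87.923)}
[389.92729828 254.34831967 967.22780009] [[ 0.0021927  -0.99998675 -0.00465706]
 [-0.99032216 -0.0015252  -0.1387793 ]
 [ 0.13877035  0.00491629 -0.99031238]]
[-362.2572308  -299.91789542  966.68623635]
```

View pics/top0.png

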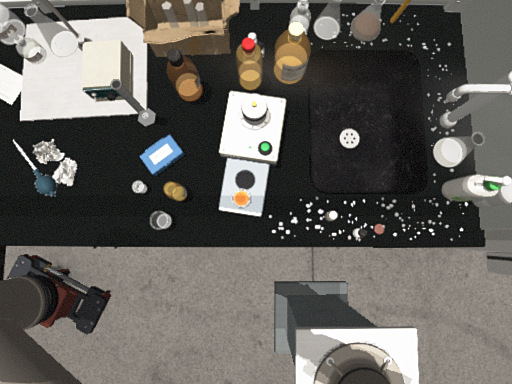

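View pics/sc0.png

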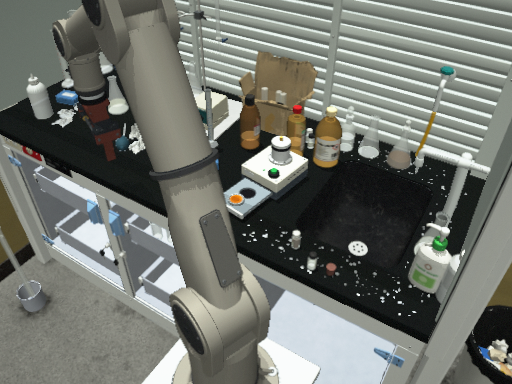

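The top view shows the slide around px (245,187), the black seat at about (245,179), the planchet deposit at (241,199) and the green button at (265,148). Next I'll measure these by colour.

```bash
cat > m.py <<'E'
from h import *
def blobs(im,roi):
    x0,y0,x1,y1=roi; hsv=cv2.cvtColor(np.ascontiguousarray(im),cv2.COLOR_RGB2HSV).astype(int)
    H,S,V=hsv[...,0],hsv[...,1],hsv[...,2]
    r=np.zeros(H.shape,bool); r[y0:y1,x0:x1]=1
    out={}
    for n,m in dict(dep=(H<25)&(S>110)&(V>90),green=(H>40)&(H<85)&(S>100)&(V>50),black=V<50).items():
        m=(m&r).astype(np.uint8); N,l,st,ce=cv2.connectedComponentsWithStats(m)
        if N>1:
            i=1+np.argmax(st[1:,4]); out[n]=(ce[i],st[i])
    return out
E
python3 - <<'E'
from m import *
a=np.load('pics/top0.npy'); c=cam('top')
b=blobs(a,(232,165,256,210)); print(b)
print('planchet',ray(c,b['dep'][0],38)); print('seat floor',ray(c,b['black'][0],24))
g=blobs(a,(252,138,280,160)); print(g); print('button',ray(c,g['green'][0],80))
# slide plate edges : bright mask
hsv=cv2.cvtColor(a,cv2.COLOR_RGB2HSV); m=((hsv[...,2]>90)).astype(np.uint8); m[:100]=0;m[225:]=0;m[:,:205]=0;m[:,290:]=0
N,l,st,ce=cv2.connectedComponentsWithStats(m); i=1+np.argmax(st[1:,4]); print(st[i])
k=np.zeros_like(m);k[l==i]=1
for y in range(160,217,6):
    xs=np.where(k[y])[0]
    if len(xs): print(y,xs.min(),xs.max(), ray(c,[(xs.min()-.5,y),(xs.max()+.5,y)],30)[:,:2].round(1).tolist())
cv2.imwrite('pics/crop.png',cv2.resize(a[85:225,200:300],(570,798)  ,interpolation=cv2.INTER_CUBIC)[:,:,::-1])
E
```

```text
{'dep': (array([240.95333333, 198.00666667]), array([234, 192,  15,  13, 150], dtype=int32)), 'black': (array([240., 173.]), array([240, 173,   1,   1,   1], dtype=int32))}
planchet [[488.5684848  300.38136669  38.        ]]
seat floor [[557.12591211 304.18126334  24.        ]]
{'green': (array([264.69444444, 146.48611111]), array([260, 142,  10,  10,  72], dtype=int32)), 'black': (array([278.8, 156.1]), array([278, 152,   2,   8,  10], dtype=int32))}
button [[615.57032188 239.17074829  80.        ]]
[ 219  100   67   64 3382]
160 257 277 [[591.3, 260.2], [591.4, 204.2]]
```

View pics/crop.png

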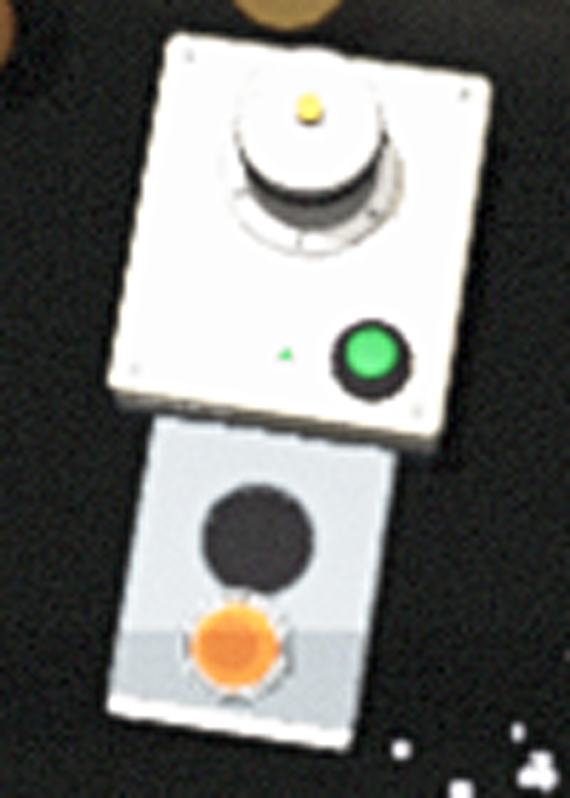

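The crop shows the seat at crop (258,540), the planchet at (235,648), the button at (371,352), the bar's front edge from (108,712) to (350,748), and the slide's sides. I'll turn these into world positions.

Run:
```python
from m import *
a=np.load('pics/top0.npy'); c=cam('top')
f=lambda P,z: ray(c,np.array(P)/5.7+[200,85]-.5,z)[:,:2].round(1)
L=f([(154,415),(110,690)],30);R=f([(395,455),(355,728)],30);B=f([(108,710),(350,746)],30)
H=f([(110,385),(440,440),(490,78),(170,35)],75)
ang=lambda p,q: np.degrees(np.arctan2(*(p-q)[::-1]))
print('L',L,ang(L[0],L[1]),'R',R,ang(R[0],R[1]),'B',B,ang(B[0],B[1])-90, np.linalg.norm(B[0]-B[1]))
print(H,ang(H[3],H[0]),ang(H[2],H[1]),ang(H[0],H[1])-90,ang(H[3],H[2])-90,np.linalg.norm(H[0]-H[1]),np.linalg.norm(H[0]-H[3]))
V=a.max(2); m=((V<75)).astype(np.uint8); m[:168]=0;m[193:]=0;m[:,:233]=0;m[:,258:]=0
N,l,st,ce=cv2.connectedComponentsWithStats(m); i=1+np.argmax(st[1:,4]); print(st[i],ce[i]); print('seat@30',ray(c,ce[i],30),ray(c,ce[i],22))
```

```text
L [[598.6 340.3]
 [469.4 358.7]] -8.105266733902546 R [[579.6 227.4]
 [452.2 246.1]] -8.350348637031088 B [[460.2 359.5]
 [444.  248.4]] -8.296092937603262 112.27488588281886
[[602.2 356. ]
 [577.3 208.7]
 [746.3 184.8]
 [767.1 331.5]] -8.450893152801266 -8.04939744011623 -9.594732159361385 -8.069946456183132 149.38975868512543 166.7101076719705
[236 171  18  18 247] [244.7611336 179.4048583]
seat@30 [[538.88388482 291.114766    30.        ]] [[540.15535019 291.42859746  22.        ]]
```

```bash
cat >> h.py <<'E'
def go(target,ang=None,s=None):
    s=s or telemetry.observe(); R=cv2.Rodrigues(np.array(s['tcp_rot'],float))[0]
    d=R.T@(np.array(target)-s['eef_pos'])/20; a=np.degrees(np.arctan2(R[1,0],R[0,0]))
    print('pos',np.round(s['eef_pos'],1),'xang',round(a,2),'tilt',R[:,2].round(3),'total units',d.round(2), 'yaw units', None if ang is None else round(-np.radians((ang-a+180)%360-180)/.1,2),'F',np.round(s['contact_force'],1),'t',s['time_s'],'w',s['width'])
E
python3 -c "
from h import *
go([429,309,150],171.8)"
```

```text
pos [289.  609.4 221.8] xang 154.63 tilt [-0.001 -0.002 -1.   ] total units [-12.76 -10.57   3.61] yaw units -3.0 F [-0.3 -0.9 -0.2] t 0.1 w 87.8356596668802
```

Call:
step_arm(rows=[{"yaw":-0.75,"dx":-0.3,"dy":-0.3},{"yaw":-0.75,"dx":-0.6,"dy":-0.6},{"yaw":-0.75,"dx":-0.8,"dy":-0.6},{"yaw":-0.75,"dx":-0.8,"dy":-0.6},{"dx":-0.6,"dy":-0.6},{"dx":-0.4,"dy":-0.6},{"dx":-0.4,"dy":-0.6},{"dx":-0.4,"dy":-0.6}], claw=0.27)

```text
validation failed for argument at $.ro...
```

```bash
python3 -c "
from h import *
go([429,309,150],171.8)"
```

```text
pos [289.  609.4 221.8] xang 154.63 tilt [-0.001 -0.002 -1.   ] total units [-12.76 -10.57   3.61] yaw units -3.0 F [-0.3 -0.9 -0.2] t 0.1 w 87.8356596668802
```

Perhaps each row needs every field.

Call:
step_arm(rows=[{"dx":-0.3,"dy":-0.3,"dz":0,"yaw":-0.75},{"dx":-0.6,"dy":-0.6,"dz":0,"yaw":-0.75},{"dx":-0.8,"dy":-0.6,"dz":0,"yaw":-0.75},{"dx":-0.8,"dy":-0.6,"dz":0,"yaw":-0.75},{"dx":-0.6,"dy":-0.6,"dz":0,"yaw":0},{"dx":-0.4,"dy":-0.6,"dz":0,"yaw":0},{"dx":-0.4,"dy":-0.6,"dz":0,"yaw":0},{"dx":-0.4,"dy":-0.6,"dz":0,"yaw":0}], claw=0.27)

```text
time_s: 0.77
eef_pos: [352.6, 501.5, 222.4]
tcp_rot: [-0.224, -3.133, 0.0]
contact_force: [0.5, 0.1, 0.2]
width: 38.3
gripper_force: 0.0
```

```bash
python3 -c "
from h import *
go([429,309,150],171.8)"
```

```text
pos [352.6 501.5 222.4] xang 171.82 tilt [-0. -0. -1.] total units [-5.15 -8.98  3.62] yaw units 0.0 F [0.5 0.1 0.2] t 0.7667 w 38.270496821566425
```

Call:
step_arm(rows=[{"dx":-0.6,"dy":-1.0,"dz":0.2,"yaw":0},{"dx":-0.6,"dy":-1.0,"dz":0.4,"yaw":0},{"dx":-0.6,"dy":-1.0,"dz":0.4,"yaw":0},{"dx":-0.6,"dy":-1.0,"dz":0.4,"yaw":0},{"dx":-0.6,"dy":-1.0,"dz":0.4,"yaw":0},{"dx":-0.6,"dy":-1.0,"dz":0.4,"yaw":0},{"dx":-0.6,"dy":-1.0,"dz":0.4,"yaw":0},{"dx":-0.5,"dy":-1.0,"dz":0.4,"yaw":0}])

```text
time_s: 1.43
eef_pos: [423.2, 329.4, 162.4]
tcp_rot: [0.224, 3.133, 0.0]
contact_force: [-0.1, 0.1, -0.6]
width: 23.3
gripper_force: 0.0
```

Call:
step_arm(rows=[{"dx":-0.2,"dy":-0.5,"dz":0.3,"yaw":0},{"dx":0,"dy":0,"dz":0.2,"yaw":0},{"dx":0,"dy":0,"dz":0,"yaw":0}])

```text
time_s: 1.68
eef_pos: [424.8, 320.4, 152.1]
tcp_rot: [-0.225, -3.133, 0.0]
contact_force: [0.6, 0.2, 0.2]
width: 23.4
gripper_force: 0.0
```

```bash
python3 -c "
from h import *
a,s=snap('wrist','w1')
go([429,309,80],171.8,s)"
```

```text
pos [424.8 320.4 152.1] xang 171.8 tilt [-0.001 -0.    -1.   ] total units [-0.29 -0.53  3.6 ] yaw units 0.0 F [0.6 0.2 0.2] t 1.6833 w 23.438403297102845
```

View pics/w1.png

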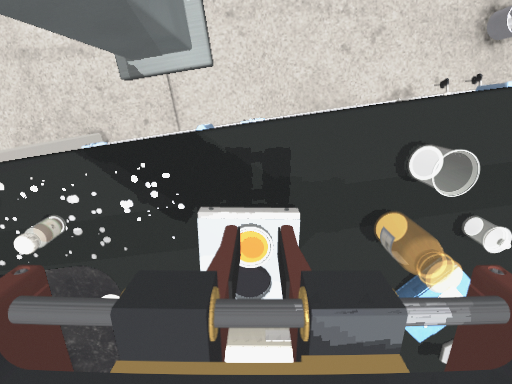

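The wrist view shows the planchet deposit at (253,246) between the fingers, the seat at about (250,282) and the bar edge at y≈210. I'll measure both from this view.

Run:
```python
from m import *
a=np.load('pics/w1.npy'); s=telemetry.observe(); c=cam('wrist',s)
b=blobs(a,(238,228,270,268)); print(b['dep']); P=ray(c,b['dep'][0],38)[0]; print('planchet',P)
V=a.max(2); m=(V<75).astype(np.uint8); m[:264]=0; m[302:]=0; m[:,:236]=0; m[:,272:]=0
ys,xs=np.where(m); 
for y in range(264,300,4):
    r=np.where(V[y,225:285]<75)[0]; print(y,(r.min()+225,r.max()+225) if len(r) else None)
print('bar corners',ray(c,[(198,208),(299,208)],29.5))
S=np.array([539.7,291.3]); u=np.array([.9898,-.1426]); v=np.array([.1426,.9898])
print((P[:2]-S)@u,(P[:2]-S)@v)
cc=proj(c,[[*S,30]]); print(cc)
```

```text
(array([251.06762295, 246.84631148]), array([240, 233,  25,  26, 488], dtype=int32))
planchet [488.01596578 302.15526458  38.        ]
264 (np.int64(231), np.int64(284))
268 (np.int64(230), np.int64(284))
272 (np.int64(230), np.int64(284))
276 (np.int64(229), np.int64(284))
280 (np.int64(228), np.int64(284))
284 (np.int64(228), np.int64(284))
288 (np.int64(228), np.int64(284))
292 (np.int64(228), np.int64(284))
296 (np.int64(229), np.int64(284))
bar corners [[438.11717376 251.47818345  29.5       ]
 [453.60630887 359.51373513  29.5       ]]
-52.70481779502774 3.374397597954261
[[248.72508485 283.50552359]]
```

```bash
cat >> h.py <<'E'
S=np.array([539.7,291.3]); u=np.array([.9898,-.1426]); v=np.array([.1426,.9898])
def sl(x,y,z): return [*(S+x*u+y*v),z]
def st():
    s=telemetry.observe(); p=np.array(s['eef_pos'])[:2]-S; print('slide-frame tcp',(p@u).round(1),(p@v).round(1)); return s
E
python3 -c "
from h import *
s=st();go(sl(-95,2.5,32),171.8,s)"
```

```text
slide-frame tcp -118.1 13.5
pos [424.7 321.5 152.6] xang 171.89 tilt [-0.001  0.001 -1.   ] total units [-1.16 -0.56  6.03] yaw units 0.02 F [0.1 0.6 0.4] t 1.7333 w 23.382890532023815
```

Call:
step_arm(rows=[{"dx":-0.4,"dy":-0.2,"dz":0.5,"yaw":0},{"dx":-0.4,"dy":-0.2,"dz":0.9,"yaw":0},{"dx":-0.3,"dy":-0.15,"dz":1.0,"yaw":0},{"dx":0,"dy":0,"dz":1.0,"yaw":0},{"dx":0,"dy":0,"dz":0.9,"yaw":0},{"dx":0,"dy":0,"dz":0.7,"yaw":0},{"dx":0,"dy":0,"dz":0.5,"yaw":0},{"dx":0,"dy":0,"dz":0.3,"yaw":0}])

```text
time_s: 2.4
eef_pos: [445.2, 306.7, 35.2]
tcp_rot: [-0.222, -3.133, 0.001]
contact_force: [-0.6, -0.9, -0.0]
width: 23.9
gripper_force: 0.0
```

Call:
step_arm(rows=[{"dx":0,"dy":0,"dz":0,"yaw":0},{"dx":0,"dy":0,"dz":0,"yaw":0}])

```text
time_s: 2.57
eef_pos: [445.8, 306.7, 36.8]
tcp_rot: [0.223, 3.133, 0.0]
contact_force: [0.3, 0.8, 0.6]
width: 23.6
gripper_force: 0.0
```

```bash
python3 -c "
from m import *
s=st();go(sl(-95,2.5,32),171.8,s)
a,s=snap('wrist','w2'); c=cam('wrist',s)
b=blobs(a,(150,100,350,330)); print(b['dep']); P=ray(c,b['dep'][0],38)[0]; print('planchet',P,(P[:2]-S)@u,(P[:2]-S)@v)
"
```

```text
slide-frame tcp -95.1 1.9
pos [445.8 306.7  36.8] xang 171.84 tilt [ 0.  0. -1.] total units [-0.01  0.03  0.24] yaw units 0.01 F [0.3 0.8 0.6] t 2.5667 w 23.649946343065803
(array([262.10153483, 287.20070838]), array([235, 273,  48,  27, 847], dtype=int32))
planchet [479.57536086 302.1781807   38.        ] -61.06259639239267 2.1934497144051686
```

View pics/w2.png

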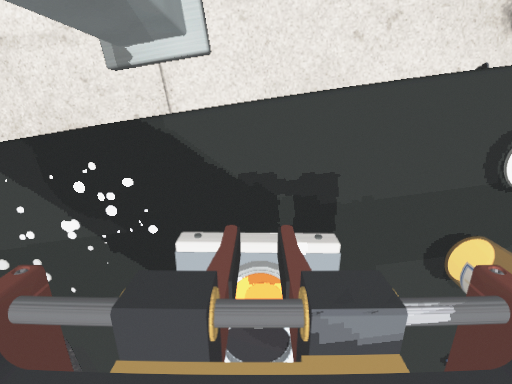

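Call:
step_arm(rows=[{"dx":0,"dy":0,"dz":0.11,"yaw":0},{"dx":0,"dy":0,"dz":0.11,"yaw":0},{"dx":-0.15,"dy":0,"dz":0,"yaw":0},{"dx":-0.15,"dy":0,"dz":0,"yaw":0},{"dx":-0.15,"dy":0,"dz":0,"yaw":0},{"dx":-0.15,"dy":0,"dz":0,"yaw":0},{"dx":-0.15,"dy":-0.02,"dz":0,"yaw":0},{"dx":-0.15,"dy":-0.02,"dz":0,"yaw":0}])

```text
time_s: 3.28
eef_pos: [463.6, 302.9, 32.3]
tcp_rot: [-0.224, -3.133, -0.0]
contact_force: [-1.4, 1.0, 1.5]
width: 23.7
gripper_force: 0.5
```

Call:
step_arm(rows=[{"dx":-0.15,"dy":-0.02,"dz":0,"yaw":0},{"dx":-0.15,"dy":-0.02,"dz":0,"yaw":0},{"dx":-0.15,"dy":-0.01,"dz":0,"yaw":0},{"dx":-0.15,"dy":0,"dz":0,"yaw":0},{"dx":-0.15,"dy":0,"dz":0,"yaw":0},{"dx":-0.1,"dy":0,"dz":0,"yaw":0},{"dx":0,"dy":0,"dz":0,"yaw":0},{"dx":0,"dy":0,"dz":0,"yaw":0}])

```text
time_s: 3.95
eef_pos: [480.4, 299.4, 32.2]
tcp_rot: [0.225, 3.133, 0.0]
contact_force: [-0.1, 0.4, -0.3]
width: 23.6
gripper_force: 0.0
```

```bash
python3 -c "
from m import *
s=st();go(sl(-36,0,32),171.8,s)
a,s=snap('top','t2'); c=cam('top')
cv2.imwrite('pics/t2c.png',cv2.resize(a[85:225,200:300],(570,798),interpolation=cv2.INTER_CUBIC)[:,:,::-1])
b=blobs(a,(225,160,262,212)); print(b); P=ray(c,b['dep'][0],38)[0]; print((P[:2]-S)@u,(P[:2]-S)@v)
"
```

```text
slide-frame tcp -59.9 -0.4
pos [480.4 299.4  32.2] xang 171.8 tilt [ 0.  0. -1.] total units [-1.19  0.02  0.01] yaw units 0.0 F [-0.1  0.4 -0.3] t 3.95 w 23.620941279564374
{}Traceback (most recent call last):
  File "<string>", line 6, in <module>
    b=blobs(a,(225,160,262,212)); print(b); P=ray(c,b['dep'][0],38)[0]; print((P[:2]-S)@u,(P[:2]-S)@v)
                                                    ~^^^^^^^
KeyError: 'dep'
```

Call:
step_arm(rows=[{"dx":-0.1,"dy":0,"dz":0,"yaw":0},{"dx":-0.1,"dy":0,"dz":0,"yaw":0},{"dx":-0.1,"dy":0,"dz":0,"yaw":0},{"dx":-0.1,"dy":0,"dz":0,"yaw":0},{"dx":-0.1,"dy":0,"dz":0,"yaw":0},{"dx":-0.1,"dy":0,"dz":0,"yaw":0},{"dx":-0.1,"dy":0,"dz":0,"yaw":0},{"dx":-0.1,"dy":0,"dz":0,"yaw":0}])

```text
time_s: 4.67
eef_pos: [496.1, 297.2, 32.2]
tcp_rot: [-0.224, -3.133, -0.0]
contact_force: [-0.2, 0.5, 0.1]
width: 23.7
gripper_force: 0.4
```

```bash
python3 -c "
from m import *
s=st();go(sl(-33,0,32),171.8,s)
a,s=snap('wrist','w3'); b,_=snap('scene','s3')
cv2.imwrite('pics/c3.png',np.hstack([cv2.resize(a[220:370,180:340],(400,375),interpolation=cv2.INTER_CUBIC),cv2.resize(b[140:240,210:317],(400,375),interpolation=cv2.INTER_CUBIC)])[:,:,::-1])
"
```

```text
slide-frame tcp -44.0 -0.4
pos [496.1 297.2  32.2] xang 171.81 tilt [-0.  0. -1.] total units [-0.55  0.02  0.01] yaw units 0.0 F [-0.2  0.5  0.1] t 4.6667 w 23.668521967460354
```

View pics/c3.png

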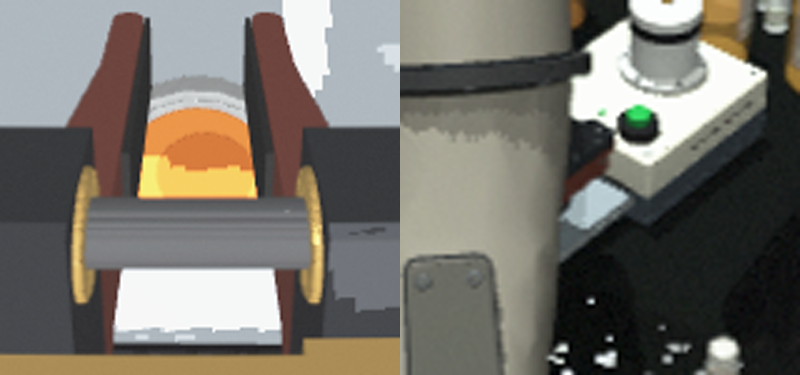

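The planchet sits cradled between the two fingers. I'll ease it in.

Call:
step_arm(rows=[{"dx":-0.06,"dy":0,"dz":0,"yaw":0},{"dx":-0.06,"dy":0,"dz":0,"yaw":0},{"dx":-0.06,"dy":0,"dz":0,"yaw":0},{"dx":-0.06,"dy":0,"dz":0,"yaw":0},{"dx":-0.06,"dy":0,"dz":0,"yaw":0},{"dx":-0.06,"dy":0,"dz":0,"yaw":0},{"dx":-0.05,"dy":0,"dz":0,"yaw":0},{"dx":0,"dy":0,"dz":0,"yaw":0}])

```text
time_s: 5.43
eef_pos: [504.4, 295.9, 32.2]
tcp_rot: [0.225, 3.133, 0.0]
contact_force: [-0.9, -0.4, -0.1]
width: 23.3
gripper_force: 0.1
```

```bash
python3 -c "
from m import *
s=st();go(sl(-33,0,32),171.8,s)
a,s=snap('wrist','w4'); c=cam('wrist',s)
cv2.imwrite('pics/c4.png',cv2.resize(a[220:370,180:340],(640,600),interpolation=cv2.INTER_CUBIC)[:,:,::-1])
"
```

```text
slide-frame tcp -35.6 -0.5
pos [504.4 295.9  32.2] xang 171.8 tilt [ 0.  0. -1.] total units [-0.13  0.02  0.01] yaw units -0.0 F [-0.9 -0.4 -0.1] t 5.4333 w 23.283297333807965
```

View pics/c4.png

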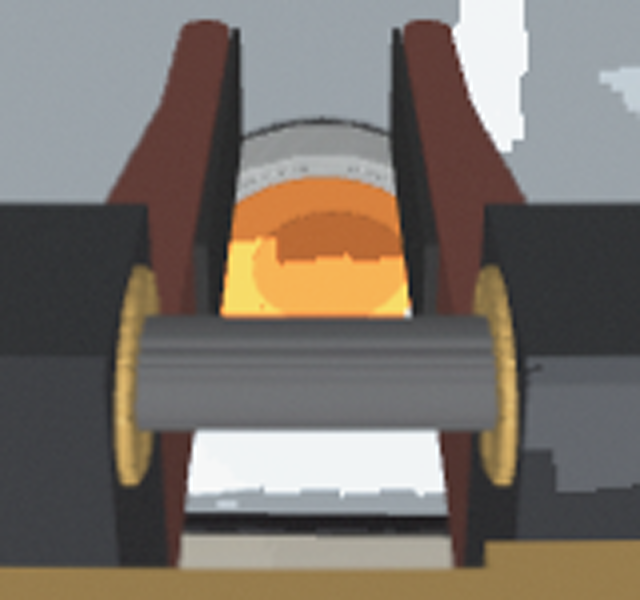

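It has tipped in: the black seat rim now shows behind its rear edge. A few mm more.

Call:
step_arm(rows=[{"dx":-0.04,"dy":0.01,"dz":0,"yaw":0},{"dx":-0.04,"dy":0.01,"dz":0,"yaw":0},{"dx":-0.04,"dy":0,"dz":0,"yaw":0},{"dx":-0.04,"dy":0,"dz":0,"yaw":0},{"dx":-0.04,"dy":0,"dz":0,"yaw":0},{"dx":-0.04,"dy":0,"dz":0,"yaw":0},{"dx":0,"dy":0,"dz":0,"yaw":0},{"dx":0,"dy":0,"dz":0,"yaw":0}])

```text
time_s: 6.15
eef_pos: [508.9, 295.7, 32.3]
tcp_rot: [0.224, 3.134, 0.0]
contact_force: [-0.6, -0.2, -0.4]
width: 24.0
gripper_force: 0.0
```

```bash
python3 -c "
from m import *
s=st();go(sl(-33,0,32),171.8,s)
a,s=snap('wrist','w5'); c=cam('wrist',s)
cv2.imwrite('pics/c5.png',cv2.resize(a[220:370,180:340],(640,600),interpolation=cv2.INTER_CUBIC)[:,:,::-1])
"
```

```text
slide-frame tcp -31.1 -0.0
pos [508.9 295.7  32.3] xang 171.81 tilt [ 0.  0. -1.] total units [0.09 0.   0.01] yaw units 0.0 F [-0.6 -0.2 -0.4] t 6.15 w 23.971971064518264
```

View pics/c5.png

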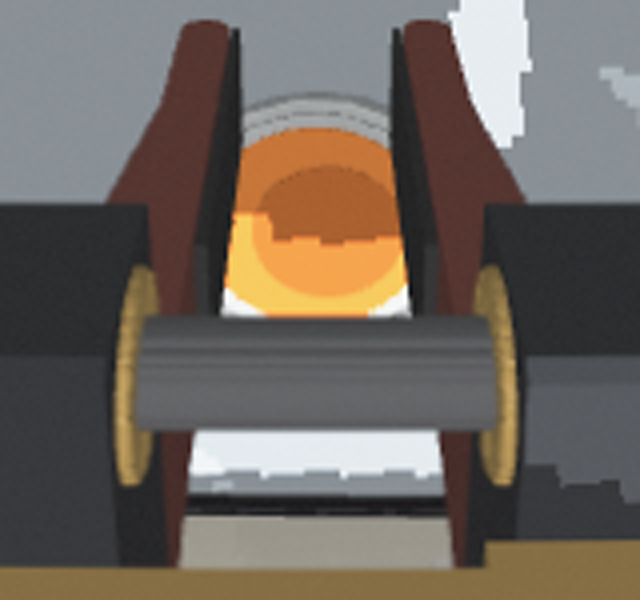

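The planchet appears to have dropped flat: its side wall is no longer visible. I'll retract up and back in front of the bar, then verify.

Call:
step_arm(rows=[{"dx":0,"dy":0,"dz":-0.4,"yaw":0},{"dx":0,"dy":0,"dz":-0.9,"yaw":0},{"dx":0.3,"dy":0,"dz":-0.9,"yaw":0},{"dx":0.7,"dy":0,"dz":-0.9,"yaw":0},{"dx":0.9,"dy":0,"dz":-0.6,"yaw":0},{"dx":0.9,"dy":0,"dz":-0.3,"yaw":0},{"dx":0.8,"dy":0,"dz":0,"yaw":0},{"dx":0.5,"dy":0,"dz":0,"yaw":0}])

```text
time_s: 6.87
eef_pos: [426.2, 308.1, 113.3]
tcp_rot: [0.222, 3.133, 0.002]
contact_force: [-0.5, -0.3, 0.2]
width: 23.9
gripper_force: 0.0
```

Call:
step_arm(rows=[{"dx":0,"dy":0,"dz":0,"yaw":0},{"dx":0,"dy":0,"dz":0,"yaw":0}])

```text
time_s: 7.03
eef_pos: [427.7, 307.5, 112.5]
tcp_rot: [0.223, 3.133, 0.0]
contact_force: [0.4, -0.2, -0.5]
width: 23.4
gripper_force: 0.0
```

```bash
python3 -c "
from m import *
s=st();go(sl(-108,0,15),171.8,s)
a,s=snap('wrist','w6'); c=cam('wrist',s); t,_=snap('top','t6')
cv2.imwrite('pics/c6.png',np.hstack([cv2.resize(a[200:320,180:340],(400,300),interpolation=cv2.INTER_CUBIC),cv2.resize(t[140:220,200:306],(400,300),interpolation=cv2.INTER_CUBIC)])[:,:,::-1])
for im,cc in((a,c),(t,cam('top'))):
    q=proj(cc,[sl(0,0,30)])[0].astype(int); b=blobs(im,(q[0]-25,q[1]-25,q[0]+25,q[1]+25)); print(q,b.get('dep'))
    if 'dep' in b: P=ray(cc,b['dep'][0],30)[0]; print((P[:2]-S)@u,(P[:2]-S)@v)
"
```

```text
slide-frame tcp -113.1 0.1
pos [427.7 307.5 112.5] xang 171.86 tilt [ 0.  0. -1.] total units [-0.26 -0.    4.87] yaw units 0.01 F [ 0.4 -0.2 -0.5] t 7.0333 w 23.447227474452678
[260 302] (array([260.19907407, 295.56481481]), array([240, 289,  37,  11, 216], dtype=int32))
-8.406547743829348 -0.25414951579582123
[244 179] (array([246.24271845, 178.85436893]), array([239, 174,  13,  13, 103], dtype=int32))
1.2408587934914905 -3.958870865590967
```

View pics/c6.png

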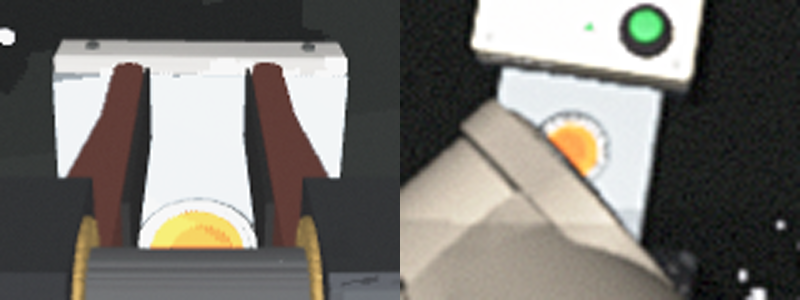

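The planchet is flush in its seat with an even dark ring around it. Next I'll lower in front of the bar and push.

Call:
step_arm(rows=[{"dx":0,"dy":0,"dz":0.5,"yaw":0},{"dx":0,"dy":0,"dz":0.8,"yaw":0},{"dx":0,"dy":0,"dz":0.9,"yaw":0},{"dx":0,"dy":0,"dz":0.9,"yaw":0},{"dx":0,"dy":0,"dz":0.8,"yaw":0},{"dx":0,"dy":0,"dz":0.6,"yaw":0},{"dx":0,"dy":0,"dz":0.3,"yaw":0},{"dx":0,"dy":0,"dz":0,"yaw":0}])

```text
time_s: 7.8
eef_pos: [427.2, 306.6, 14.6]
tcp_rot: [-0.225, -3.132, 0.003]
contact_force: [-0.2, 0.2, 0.5]
width: 23.9
gripper_force: 0.0
```

Call:
step_arm(rows=[{"dx":-0.1,"dy":0,"dz":0,"yaw":0},{"dx":-0.15,"dy":0,"dz":0,"yaw":0},{"dx":-0.15,"dy":0,"dz":0,"yaw":0},{"dx":-0.15,"dy":0,"dz":0,"yaw":0},{"dx":-0.2,"dy":0,"dz":0,"yaw":0},{"dx":-0.2,"dy":0,"dz":0,"yaw":0},{"dx":-0.2,"dy":0,"dz":0,"yaw":0},{"dx":-0.2,"dy":0,"dz":0,"yaw":0}])

```text
time_s: 8.47
eef_pos: [454.4, 303.7, 16.4]
tcp_rot: [-0.224, -3.133, -0.0]
contact_force: [-3.5, 1.0, 3.1]
width: 23.5
gripper_force: 1.7
```

```bash
python3 -c "
from h import *
s=st();go(sl(21,0,16),171.8,s)"
```

```text
slide-frame tcp -86.2 0.1
pos [454.4 303.7  16.4] xang 171.83 tilt [-0.  0. -1.] total units [-5.36 -0.01  0.02] yaw units 0.01 F [-3.5  1.   3.1] t 8.4667 w 23.484864150565944
```

Contact at about 3.5 N, matching the slide's friction, so I'll push on.

Call:
step_arm(rows=[{"dx":-0.25,"dy":0,"dz":0,"yaw":0},{"dx":-0.25,"dy":0,"dz":0,"yaw":0},{"dx":-0.25,"dy":0,"dz":0,"yaw":0},{"dx":-0.25,"dy":0,"dz":0,"yaw":0},{"dx":-0.25,"dy":0,"dz":0,"yaw":0},{"dx":-0.25,"dy":0,"dz":0,"yaw":0},{"dx":-0.25,"dy":0,"dz":0,"yaw":0},{"dx":-0.25,"dy":0,"dz":0,"yaw":0}])

```text
time_s: 9.13
eef_pos: [494.4, 297.6, 16.2]
tcp_rot: [-0.224, -3.133, 0.001]
contact_force: [-4.4, 0.6, 2.5]
width: 23.7
gripper_force: 1.7
```

Call:
step_arm(rows=[{"dx":-0.25,"dy":0,"dz":0,"yaw":0},{"dx":-0.25,"dy":0,"dz":0,"yaw":0},{"dx":-0.25,"dy":0,"dz":0,"yaw":0},{"dx":-0.25,"dy":0,"dz":0,"yaw":0},{"dx":-0.25,"dy":0,"dz":0,"yaw":0},{"dx":-0.25,"dy":0,"dz":0,"yaw":0},{"dx":-0.25,"dy":0,"dz":0,"yaw":0},{"dx":-0.25,"dy":0,"dz":0,"yaw":0}])

```text
time_s: 9.8
eef_pos: [533.8, 291.7, 16.1]
tcp_rot: [-0.224, -3.133, 0.001]
contact_force: [-3.1, -1.9, 1.5]
width: 23.7
gripper_force: 1.7
```

Call:
step_arm(rows=[{"dx":-0.2,"dy":0,"dz":0,"yaw":0},{"dx":-0.2,"dy":0,"dz":0,"yaw":0},{"dx":-0.15,"dy":0,"dz":0,"yaw":0},{"dx":-0.1,"dy":0,"dz":0,"yaw":0},{"dx":-0.1,"dy":0,"dz":0,"yaw":0},{"dx":-0.1,"dy":0,"dz":0,"yaw":0}])

```text
time_s: 10.3
eef_pos: [550.3, 289.6, 16.1]
tcp_rot: [-0.224, -3.133, 0.001]
contact_force: [-3.1, -2.3, 0.4]
width: 24.0
gripper_force: 1.6
```

```bash
python3 -c "
from h import *
s=st();go(sl(21,0,16),171.8,s)"
```

```text
slide-frame tcp 10.7 -0.2
pos [550.3 289.6  16.1] xang 171.82 tilt [-0.001 -0.    -1.   ] total units [-0.51  0.01  0.  ] yaw units 0.0 F [-3.1 -2.3  0.4] t 10.3 w 23.968874742226568
```

Call:
step_arm(rows=[{"dx":-0.1,"dy":0,"dz":0,"yaw":0},{"dx":-0.1,"dy":0,"dz":0,"yaw":0},{"dx":-0.08,"dy":0,"dz":0,"yaw":0},{"dx":-0.05,"dy":0,"dz":0,"yaw":0},{"dx":-0.05,"dy":0,"dz":0,"yaw":0},{"dx":-0.05,"dy":0,"dz":0,"yaw":0}])

```text
time_s: 10.8
eef_pos: [558.0, 288.7, 16.1]
tcp_rot: [-0.224, -3.132, 0.001]
contact_force: [-7.9, -1.3, 2.2]
width: 23.9
gripper_force: 3.7
```

Call:
step_arm(rows=[{"dx":-0.05,"dy":0,"dz":0,"yaw":0},{"dx":-0.05,"dy":0,"dz":0,"yaw":0}])

```text
time_s: 10.97
eef_pos: [558.1, 288.6, 16.0]
tcp_rot: [-0.223, -3.129, 0.002]
contact_force: [-12.2, -2.3, 8.1]
width: 23.6
gripper_force: 6.2
```

```bash
python3 -c "
from h import *
s=st();go(sl(21,0,16),171.8,s)"
```

```text
slide-frame tcp 18.6 -0.0
pos [558.1 288.6  16. ] xang 171.85 tilt [-0.005 -0.001 -1.   ] total units [-0.12  0.    0.  ] yaw units 0.01 F [-12.2  -2.3   8.1] t 10.9667 w 23.570470933535713
```

Force is rising without motion, so the slide is home: the planchet would have caught about 90 mm earlier. I'll back off, rise, close the fingers and go to the button.

Call:
step_arm(rows=[{"dx":-0.04,"dy":0,"dz":0,"yaw":0},{"dx":0,"dy":0,"dz":0,"yaw":0},{"dx":0.3,"dy":0,"dz":0,"yaw":0},{"dx":0.4,"dy":0,"dz":0,"yaw":0},{"dx":0.4,"dy":0,"dz":-0.3,"yaw":0},{"dx":0,"dy":0,"dz":-0.8,"yaw":0},{"dx":0,"dy":0,"dz":-1.0,"yaw":0},{"dx":0,"dy":0,"dz":-1.0,"yaw":0}])

```text
time_s: 11.63
eef_pos: [539.9, 292.0, 79.6]
tcp_rot: [0.223, 3.132, 0.001]
contact_force: [-0.2, -0.4, 0.8]
width: 23.5
gripper_force: 0.0
```

Call:
step_arm(rows=[{"dx":0,"dy":0,"dz":-1.0,"yaw":0},{"dx":0,"dy":0,"dz":-0.8,"yaw":0},{"dx":0,"dy":0,"dz":-0.4,"yaw":0},{"dx":0,"dy":0,"dz":0,"yaw":0},{"dx":0,"dy":0,"dz":0,"yaw":0}], claw=0)

```text
time_s: 12.05
eef_pos: [540.0, 291.7, 122.5]
tcp_rot: [0.224, 3.133, 0.001]
contact_force: [0.0, 0.3, -0.3]
width: 0.8
gripper_force: 0.0
```

```bash
python3 -c "
from m import *
s=st(); t,_=snap('scene','s7'); w,s=snap('wrist','w7'); c=cam('scene')
g=blobs(t,(255,155,295,185))['green']; P=ray(c,g[0],80)[0]; print(g,'scene btn',P)
hsv=cv2.cvtColor(w,cv2.COLOR_RGB2HSV); m=((hsv[...,0]>40)&(hsv[...,0]<85)&(hsv[...,1]>100)).astype(np.uint8)
N,l,q,ce=cv2.connectedComponentsWithStats(m); 
for i in range(1,N):
    if q[i,4]>40: print(q[i],ce[i],ray(cam('wrist',s),ce[i],80))
# bar in wrist view: predicted bar front-top at home
cw=cam('wrist',s); print('bar ends pred',proj(cw,[sl(31,56,29.5),sl(31,-56,29.5),sl(31,56,11.5)]))
go([615.6,239.2,100],171.8,s)
print('expect btn', [S+x*u-40*v for x in (52+28,)])
cv2.imwrite('pics/w7b.png',np.hstack([cv2.resize(w,(480,360)),cv2.resize(t[120:220,210:298],(317,360))])[:,:,::-1])
"
```

```text
slide-frame tcp 0.2 0.4
(array([273.40540541, 170.81081081]), array([270, 168,   8,   6,  37], dtype=int32)) scene btn [621.03204958 244.61447299  80.        ]
bar ends pred [[317.57659696 226.43682845]
 [203.87118701 226.45855697]
 [314.15890814 219.39207112]]
pos [539.5 291.3 121.7] xang 171.83 tilt [-0. -0. -1.] total units [-4.14 -2.04  1.08] yaw units 0.01 F [-0.4 -0.1 -1.3] t 12.1 w 0.5202262243776636
expect btn [array([613.18, 240.3 ])]
```

View pics/w7b.png

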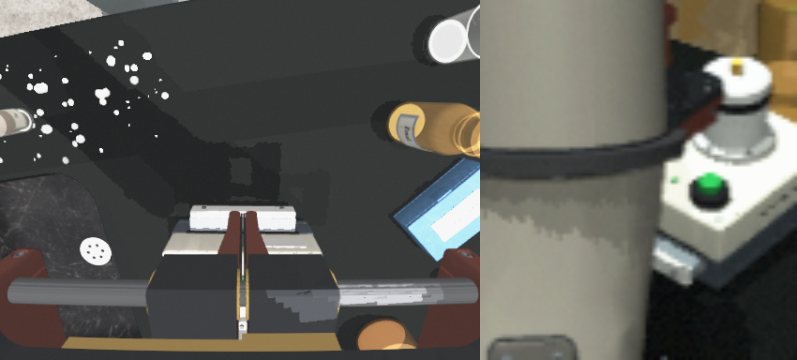

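The slide bar sits against the counter as predicted, with its front edge at about row 220 in the full-size wrist picture (predicted 219). Now over the button.

Call:
step_arm(rows=[{"dx":-0.4,"dy":-0.2,"dz":0,"yaw":0},{"dx":-0.7,"dy":-0.35,"dz":0,"yaw":0},{"dx":-0.8,"dy":-0.4,"dz":0,"yaw":0},{"dx":-0.8,"dy":-0.4,"dz":0,"yaw":0},{"dx":-0.7,"dy":-0.35,"dz":0,"yaw":0},{"dx":-0.5,"dy":-0.2,"dz":0,"yaw":0},{"dx":-0.2,"dy":-0.1,"dz":0.2,"yaw":0},{"dx":0,"dy":0,"dz":0.3,"yaw":0}])

```text
time_s: 12.82
eef_pos: [616.8, 238.8, 112.0]
tcp_rot: [0.227, 3.132, 0.0]
contact_force: [0.0, 0.9, 0.7]
width: 0.4
gripper_force: 0.0
```

Call:
step_arm(rows=[{"dx":0,"dy":0,"dz":0.3,"yaw":0},{"dx":0,"dy":0,"dz":0.2,"yaw":0},{"dx":0,"dy":0,"dz":0.1,"yaw":0},{"dx":0,"dy":0,"dz":0,"yaw":0}])

```text
time_s: 13.15
eef_pos: [614.2, 240.7, 99.4]
tcp_rot: [-0.222, -3.132, 0.001]
contact_force: [0.5, 0.0, 0.0]
width: 0.7
gripper_force: 0.0
```

```bash
python3 -c "
from m import *
s=st(); go([615,240,85],171.8,s)"
```

```text
slide-frame tcp 81.0 -39.5
pos [614.2 240.7  99.4] xang 171.9 tilt [-0.002 -0.    -1.   ] total units [-0.04 -0.03  0.72] yaw units 0.02 F [0.5 0.  0. ] t 13.15 w 0.6758038959254011
```

Call:
step_arm(rows=[{"dx":-0.04,"dy":-0.03,"dz":0.2,"yaw":0},{"dx":0,"dy":0,"dz":0.15,"yaw":0},{"dx":0,"dy":0,"dz":0.1,"yaw":0},{"dx":0,"dy":0,"dz":0.1,"yaw":0},{"dx":0,"dy":0,"dz":0.05,"yaw":0}])

```text
time_s: 13.57
eef_pos: [616.4, 240.1, 91.0]
tcp_rot: [0.224, 3.133, 0.002]
contact_force: [-7.9, -2.0, 24.8]
width: 0.1
gripper_force: 12.6
```

Call:
step_arm(rows=[{"dx":0,"dy":0,"dz":0.06,"yaw":0},{"dx":0,"dy":0,"dz":0.06,"yaw":0}])

```text
time_s: 13.73
eef_pos: [616.5, 240.1, 90.6]
tcp_rot: [0.224, 3.133, 0.003]
contact_force: [-14.1, -3.9, 40.1]
width: 0.6
gripper_force: 20.4
```

Call:
step_arm(rows=[{"dx":0,"dy":0,"dz":0.06,"yaw":0},{"dx":0,"dy":0,"dz":0.06,"yaw":0}])

```text
time_s: 13.9
eef_pos: [616.7, 240.1, 90.3]
tcp_rot: [0.225, 3.132, 0.003]
contact_force: [-20.3, -7.2, 55.5]
width: 0.2
gripper_force: 27.5
```

Call:
step_arm(rows=[{"dx":0,"dy":0,"dz":-0.2,"yaw":0},{"dx":0,"dy":0,"dz":-0.3,"yaw":0},{"dx":0,"dy":0,"dz":-0.3,"yaw":0},{"dx":0,"dy":0,"dz":0,"yaw":0}])

```text
time_s: 14.23
eef_pos: [616.8, 239.4, 100.6]
tcp_rot: [0.224, 3.132, 0.001]
contact_force: [-0.1, 0.1, -1.3]
width: 0.7
gripper_force: 0.0
```

```bash
python3 -c "
from m import *
s=st(); go([615,240,85],171.8,s)
a=np.load('pics/top0.npy'); b=np.load('pics/sc0.npy'); ct=cam('top'); cs=cam('scene')
g1=blobs(a,(252,138,280,160))['green']; g2=blobs(b,(255,155,295,190))['green']; print(g1,g2)
for z in (75,80,85,90,95,100): print(z,ray(ct,g1[0],z)[0,:2].round(1),ray(cs,g2[0],z)[0,:2].round(1))
for z in (75,85,95): p=ray(ct,g1[0],z)[0,:2]-S; print(z,p@u,p@v)
"
```

```text
slide-frame tcp 83.7 -40.4
pos [616.8 239.4 100.6] xang 171.81 tilt [ 0.002  0.001 -1.   ] total units [0.09 0.02 0.78] yaw units 0.0 F [-0.1  0.1 -1.3] t 14.2333 w 0.664536645696261
(array([264.69444444, 146.48611111]), array([260, 142,  10,  10,  72], dtype=int32)) (array([273.40540541, 170.81081081]), array([270, 168,   8,   6,  37], dtype=int32))
75 [616.8 239.1] [626.6 247.7]
80 [615.6 239.2] [621.  244.6]
85 [614.3 239.3] [615.5 241.5]
90 [613.  239.3] [609.9 238.5]
95 [611.8 239.4] [604.4 235.4]
100 [610.5 239.5] [598.9 232.3]
75 83.80092079622193 -40.68175390849307
85 81.25923097973947 -40.87509698234646
95 78.71754116325691 -41.0684400561999
```

Call:
step_arm(rows=[{"dx":0.15,"dy":0,"dz":0.1,"yaw":0},{"dx":0,"dy":0,"dz":0.1,"yaw":0},{"dx":0,"dy":0,"dz":0,"yaw":0}])

```text
time_s: 14.48
eef_pos: [612.6, 239.5, 94.5]
tcp_rot: [-0.224, -3.133, 0.001]
contact_force: [-0.5, 0.3, 3.1]
width: 0.4
gripper_force: 1.3
```

Call:
step_arm(rows=[{"dx":0,"dy":0,"dz":0.05,"yaw":0},{"dx":0,"dy":0,"dz":0,"yaw":0}])

```text
time_s: 14.65
eef_pos: [612.7, 239.5, 93.9]
tcp_rot: [-0.224, -3.132, 0.001]
contact_force: [-1.3, -1.2, 4.0]
width: 0.5
gripper_force: 1.5
```

Call:
step_arm(rows=[{"dx":0,"dy":0,"dz":0.05,"yaw":0},{"dx":0,"dy":0,"dz":0,"yaw":0}])

```text
time_s: 14.82
eef_pos: [612.7, 239.5, 93.1]
tcp_rot: [-0.224, -3.133, 0.001]
contact_force: [-2.8, -0.5, 3.9]
width: 0.6
gripper_force: 1.8
```

Call:
step_arm(rows=[{"dx":0,"dy":0,"dz":0.05,"yaw":0},{"dx":0,"dy":0,"dz":0,"yaw":0}])

```text
time_s: 14.98
eef_pos: [612.7, 239.6, 92.3]
tcp_rot: [-0.224, -3.133, 0.001]
contact_force: [-2.8, -1.1, 3.7]
width: 0.3
gripper_force: 2.1
```

Call:
step_arm(rows=[{"dx":0,"dy":0,"dz":0.05,"yaw":0},{"dx":0,"dy":0,"dz":0,"yaw":0}])

```text
time_s: 15.15
eef_pos: [612.8, 239.6, 91.5]
tcp_rot: [-0.224, -3.133, 0.001]
contact_force: [-2.5, -0.6, 4.4]
width: 0.4
gripper_force: 2.4
```

Call:
step_arm(rows=[{"dx":0,"dy":0,"dz":0.05,"yaw":0},{"dx":0,"dy":0,"dz":0,"yaw":0}])

```text
time_s: 15.32
eef_pos: [612.8, 239.6, 91.4]
tcp_rot: [-0.224, -3.133, 0.0]
contact_force: [-4.5, -2.5, 11.1]
width: 0.8
gripper_force: 5.4
```

Call:
step_arm(rows=[{"dx":0,"dy":0,"dz":0.05,"yaw":0},{"dx":0,"dy":0,"dz":0,"yaw":0}])

```text
time_s: 15.48
eef_pos: [612.9, 239.6, 91.2]
tcp_rot: [-0.224, -3.133, 0.0]
contact_force: [-8.4, -4.4, 16.6]
width: 0.4
gripper_force: 8.3
```

Call:
step_arm(rows=[{"dx":0,"dy":0,"dz":0.05,"yaw":0},{"dx":0,"dy":0,"dz":0,"yaw":0}])

```text
time_s: 15.65
eef_pos: [612.9, 239.6, 91.1]
tcp_rot: [-0.225, -3.133, -0.0]
contact_force: [-10.0, -4.0, 23.2]
width: 0.5
gripper_force: 11.3
```

Call:
step_arm(rows=[{"dx":0,"dy":0,"dz":0.05,"yaw":0},{"dx":0,"dy":0,"dz":0,"yaw":0}])

```text
time_s: 15.82
eef_pos: [613.0, 239.6, 91.0]
tcp_rot: [-0.225, -3.133, -0.0]
contact_force: [-13.2, -5.0, 28.1]
width: 0.4
gripper_force: 14.3
```

The force rose from about 3 N to 5 N while the tip dropped 3 mm, then hit a hard stop: the button is fully down. Now I'll release and lift clear.

Call:
step_arm(rows=[{"dx":0,"dy":0,"dz":-0.3,"yaw":0},{"dx":0,"dy":0,"dz":-0.5,"yaw":0},{"dx":0,"dy":0,"dz":-0.9,"yaw":0},{"dx":0,"dy":0,"dz":-1.0,"yaw":0},{"dx":0,"dy":0,"dz":-1.0,"yaw":0},{"dx":0,"dy":0,"dz":-1.0,"yaw":0},{"dx":0,"dy":0,"dz":-0.6,"yaw":0},{"dx":0,"dy":0,"dz":0,"yaw":0}])

```text
time_s: 16.48
eef_pos: [615.0, 240.6, 196.5]
tcp_rot: [0.224, 3.129, 0.005]
contact_force: [-0.0, -0.6, 0.1]
width: 0.4
gripper_force: 0.0
```

Call:
step_arm(rows=[{"dx":0.6,"dy":0,"dz":0,"yaw":0},{"dx":1,"dy":0,"dz":0,"yaw":0},{"dx":1,"dy":0,"dz":0,"yaw":0},{"dx":1,"dy":0,"dz":0,"yaw":0},{"dx":1,"dy":0,"dz":0,"yaw":0},{"dx":0.6,"dy":0,"dz":0,"yaw":0},{"dx":0,"dy":0,"dz":0,"yaw":0}])

```text
time_s: 17.07
eef_pos: [507.6, 255.2, 192.5]
tcp_rot: [-0.22, -3.132, 0.001]
contact_force: [0.2, 0.4, 0.2]
width: 0.5
gripper_force: 0.0
```

Run:
```python
from m import *
s=st(); print(s['contact_force'],s['time_s'])
w,s=snap('wrist','w9'); c=cam('wrist',s)
# bar front-bottom row along slide centre line: brightness profile in slide frame
for z in (11.5,29.5):
    xs=np.arange(15,60,2.); 
    for y in (-45,45):
        p=proj(c,[sl(x,y,z) for x in xs]).round().astype(int)
        print(z,y,[(int(x),int(w[q[1],q[0]].max())) for x,q in zip(xs,p) if 0<=q[0]<512 and 0<=q[1]<384])
```

```text
slide-frame tcp -26.7 -40.3
[0.18636557 0.44505908 0.18142945] 17.0667
11.5 -45 [(15, 51), (17, 51), (19, 52), (21, 52), (23, 52), (25, 51), (27, 36), (29, 45), (31, 91), (33, 158), (35, 179), (37, 247), (39, 247), (41, 247), (43, 247), (45, 143), (47, 56), (49, 55), (51, 47), (53, 45), (55, 46), (57, 45), (59, 46)]
11.5 45 [(15, 53), (17, 51), (19, 50), (21, 52), (23, 52), (25, 52), (27, 38), (29, 38), (31, 109), (33, 144), (35, 164), (37, 219), (39, 247), (41, 247), (43, 247), (45, 247), (47, 246), (49, 246), (51, 247), (53, 247), (55, 247), (57, 247), (59, 202)]
29.5 -45 [(15, 50), (17, 38), (19, 37), (21, 49), (23, 102), (25, 141), (27, 174), (29, 247), (31, 247), (33, 247), (35, 247), (37, 198), (39, 112), (41, 106), (43, 58), (45, 57), (47, 56), (49, 58), (51, 58), (53, 57), (55, 57), (57, 49), (59, 49)]
29.5 45 [(15, 53), (17, 52), (19, 51), (21, 52), (23, 67), (25, 173), (27, 173), (29, 218), (31, 247), (33, 247), (35, 247), (37, 247), (39, 245), (41, 246), (43, 247), (45, 247), (47, 247), (49, 247), (51, 154), (53, 91), (55, 50), (57, 172), (59, 173)]
```

The bar's front measures 31 mm in the slide frame, exactly where it should be when home.

```bash
python3 -c "
from rig import env
print(env.finish_job())"
```

```text
the job is handed in; nothing more can be done
None
```

The planchet is flat in its seat, the slide is home against its stop, and the green button was pressed to its hard stop and let go; I handed the job in at about 17 s, but my first button press reached about 59 N at the fingertips before I backed off and pressed again gently.

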